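# Push the stuck cork out of the rechaud's handle sleeve

### The arm

A 6-joint arm with a two-finger parallel gripper is mounted at the origin on the work surface. World frame = base frame: x ahead of the robot, y to its left, z up, the work surface at z = 0. Lengths are in m, angles in rad, forces in N, time in s.
With the tool pointing down it reaches from about 0.3 to 0.825 m from the base axis. Payload 5.4 kg.
Tool frame: the origin (TCP) lies at the very end of the fingers, on their centre line; the grasp point (between the pads) lies 19 mm behind it; z points along the fingers, y is the line along which they close (so a half turn about z gives the same grasp; the last joint's range is limited). The gripper opens to 92 mm and grips with 3 to 60 N. Pads are 20 mm wide; open, the fingers measure 128 mm over their backs; the gripper's body (75 mm by 189 mm) begins 69 mm behind the grasp point.
Start: joints at [-1.497, 0.158, 1.597, -0, 1.386, -0.21], TCP at [0.161, -0.552, 0.175] pointing down, gripper open.
Joint ranges: [-2.91, 2.91], [-0.94, 2.29], [0.18, 2.7], [-1.29, 4.43], [0.17, 2.64], [-3, 3]. Speed limits (rad/s): [2.57, 2.57, 3.14, 3.14, 3.14, 3.14].

### API

Orientations are given as a rotation vector (axis times angle).
In Python, from workcell import bot gives the robot as it stands. Calls block until the motion is done:
- bot.goto(position, orientation): joint-space move of the TCP to a pose.
- bot.line_to(position, rot=None, max_speed=0.15): straight line of the TCP; rot=None keeps the orientation; max_speed is the mean speed in m/s.
- bot.set_joints(angles): joint-space move.
- bot.set_gripper(opening, newtons=None): opening from 0.0 (shut) to 1.0 (fully open); newtons is the grip in N (None keeps the last); returns when the fingers have stopped.
- bot.hold(seconds).
- bot.inverse_kinematics(position, orientation): joint angles nearest the present ones, or None.
- bot.read_camera(name): name is "side" or "top" or "wrist"; returns a dict with "pixels" (384x512x3 uint8, blue, green, red), "fx", "fy", "cx", "cy" (pixels), "k1" (the pictures are not rectified: a ray, as slopes to the right and down, at radius r is drawn at 1 + k1 r^2 times it, then the intrinsics apply), "R" (3x3) and "t" (3): a world point X has camera coordinates R X + t. Camera axes: x right, y down, z forward; pixel columns grow to the right and rows downward; lengths in m; the calibration is good to about 2 mm. A picture is of the moment at which its call begins. There is no depth.
A pose or a line that the arm cannot do raises bot.MotionError and nothing moves.
- bot.job_done(): hands the job in; it is judged then, once.
Readings, each from a call of its own:
- bot.current_clock(): time.
- bot.current_joints(): joint angles.
- bot.current_joint_vel(): joint speeds.
- bot.current_effort(): joint torques, N m.
- bot.current_ee_pos(): TCP position.
- bot.current_tool_rot(): TCP orientation.
- bot.current_contact_force(): force on the tool from outside, world axes, zero at the start.
- bot.current_ft_torque(): the same for the moment, N m.
- bot.current_opening(): opening from 0.0 (shut) to 1.0 (fully open).
- bot.current_grip_force(): force on a finger pad.
Only numpy, scipy, OpenCV 4.12 (cv2) and the standard library are available. Lean on these libraries where they do the work, as an engineer would, in place of code of your own. Each camera call takes 0.05 s, during which the arm holds its last target. There are 200 camera calls.

### The job

A cork is stuck inside the steel handle sleeve of the fondue rechaud, which is held in a beech cradle. Stand the white sauce bowl by its lug under the sleeve's open end (the one without the black collar), then push the cork out with the red-handled push stick, through the black collar, so that it drops into the bowl; never handle the cork with the fingers. Finally lay the stick back in its V rest, leave the bowl standing with the cork in it, and leave all other things where they are.

Things in the scene. Friction and masses are not known exactly. Their poses are not given: they have to be found in the camera images.
- sleeve: Fixed level steel tube on a beech cradle. Origin on the table under the tube's middle; +x along the tube from the black collar (entry) to the open end (outlet), z up. Tube x -50 to +50 mm, 35 mm outside, bore 29, axis 80 mm above the table (underside at 62). Cradle: base 66 x 80 x 12 mm and two posts, all between x -55 and +11; the space under the outlet half is free.
- sleeve_entry (a point): Centre of the hole in the black collar, on its outer face and the tube's axis, 60 mm from the tube's middle; axes as sleeve. The collar is 10 mm long, 44 mm outside, hole 22 mm: the stick passes, the cork does not.
- sleeve_outlet (a point): Centre of the open mouth, on the tube's axis, 50 mm from the tube's middle; axes as sleeve. A spring strip along the top of the bore (x -31 to +35 mm of the tube, 10 to 11.5 mm above the axis) clamps the cork: pushing takes about 5 to 10 N, and the cork falls once it is past the mouth.
- cork: Cork cylinder, 26 mm diameter, 28 mm long, 12 g; origin at its centre, x along its axis. Starts on the bottom of the bore with its centre anywhere from x -12 to +15 mm of the tube.
- stick: Push stick, 200 mm, 80 g: round beech dowel 12 mm diameter, 150 mm long, with a red square handle 22 x 22 x 50 mm. Origin at mid-length on the axis; +x from handle to free tip: handle x -100 to -50, dowel x -50 to +100. Lies level in the rest, axis 70 mm above the table, and lifts straight up.
- stick_handle (a point): Middle of the red handle, 75 mm behind the stick's origin.
- stick_tip (a point): Free end of the dowel, 100 mm ahead of the stick's origin.
- rest: Fixed beech rest, two V-shaped posts on a base 130 x 56 x 10 mm. Body +x is where the stick's tip points at the start; posts 10 mm thick at x -30 and +70 mm hold the dowel part and open upwards to about 30 mm at 80 mm above the table. The handle sticks out freely beyond x -45.
- rest_mid (a point): Point on the rest where the stick's origin lies when it is laid in the rest, 70 mm above the table; axes as rest.
- bowl: White porcelain sauce bowl, 200 g, open on top: 90 mm across the rim, 60 mm across the foot, 45 mm high, wall 4, floor 6 mm thick. Origin at the centre of its underside. A flat upright lug sticks out along body +x from the wall to x 76 mm, 12 mm thick (y), from z 22 to 46 mm.
- bowl_lug (a point): Point to pinch on the lug, 62 mm from the bowl's centre and 34 mm above its underside.
- ramekin: Bystander: blue cup, 70 mm wide, 45 mm high; origin at the centre of its underside.
- jar: Bystander: small amber spice jar, 44 mm wide, 45 mm high; origin at the centre of its underside.
- salt: Bystander: marble salt cellar with a knob, 50 mm wide, 44 mm high; origin at the centre of its underside.
- mill: Bystander: dark wooden pepper mill, 52 mm wide, 112 mm high; origin at the centre of its underside.
- caddy: Bystander: bamboo caddy 80 x 100 mm, with six upright fondue forks to 235 mm height; origin at the centre of its underside. (Not listed, fixed: the yellow fondue pot on its steel rechaud, 190 mm wide and 190 high, at the far left, about x 0.80, y 0.39 m; toaster, scales and bread bin beyond y = 0.5 m either side; a low tray beyond x 0.72.)
Things that resemble listed ones, but are neither listed nor needed, are in the scene too. Of the things like the bowl, leave any that is purple; of the rest the smaller one is meant. What is shaped like the sleeve but blue is not meant.

How it is judged:
By the outcome, as a careful person would: the job done as asked, in the order asked, and still so for the second after the job is handed in, with the robot touching nothing.
It also fails if it takes over 72 s, if anything falls off the work surface, if the arm or the gripper's body presses on something with over 40 N, if the wrist force passes 120 N, or if a joint passes its speed limit or range.

## Working session

There is one attempt and no reset: what is moved stays moved. The work goes in short steps, each a Python script; the robot and the scene stay as the last script left them, time stands still between calls to the robot, and variables do not carry over. Pictures are saved under pics/ and viewed, at most 10 in all, crops included, and the job is handed in when it is done.

```bash
mkdir -p pics; ls; cat > h.py <<'E'
import numpy as np, cv2
from workcell import bot
from scipy.spatial.transform import Rotation as Rn
def cam(n):
    c=bot.read_camera(n); return c
def ray(c,u,v):
    x=np.array([(u-c['cx'])/c['fx'],(v-c['cy'])/c['fy']]); y=x.copy()
    for _ in range(20): y=x/(1+c['k1']*(y@y))
    R=np.array(c['R']);t=np.array(c['t'])
    return -R.T@t, R.T@np.array([y[0],y[1],1.])
def onz(c,u,v,z):
    o,d=ray(c,u,v); return o+d*(z-o[2])/d[2]
def proj(c,X):
    p=np.array(c['R'])@np.asarray(X,float)+np.array(c['t']); s=p[:2]/p[2]; s=s*(1+c['k1']*(s@s))
    return np.array([c['fx']*s[0]+c['cx'],c['fy']*s[1]+c['cy']])
E
python3 - <<'E'
from h import *
import pickle
D={}
for n in("top","side"):
    c=cam(n);D[n]=c;cv2.imwrite(f'pics/{n}0.png',c['pixels']);print(n,c['fx'],c['k1'],-np.array(c['R']).T@np.array(c['t']))
    cv2.imwrite(f'pics/{n}0b.png',cv2.resize(c['pixels'],(800,600),interpolation=cv2.INTER_CUBIC))
pickle.dump(D,open('d0.pkl','wb'))
print(bot.current_clock())
E
```

```text
pics
top 483.9799771047296 -0.08705695017336809 [ 0.29689109 -0.04094217  1.26903652]
side 444.76156720701374 -0.1525980977374721 [0.3619189  1.11940233 0.95326096]
0.1
```

View pics/top0b.png

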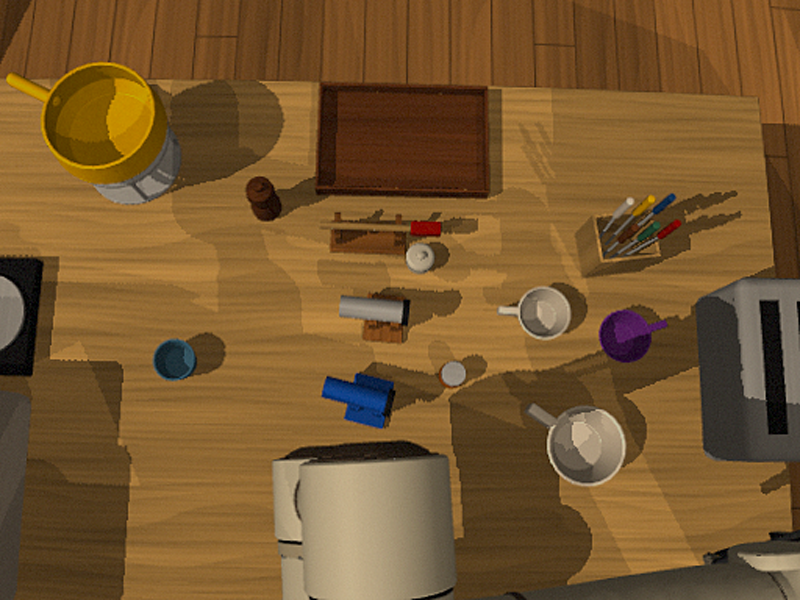

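View pics/side0b.png

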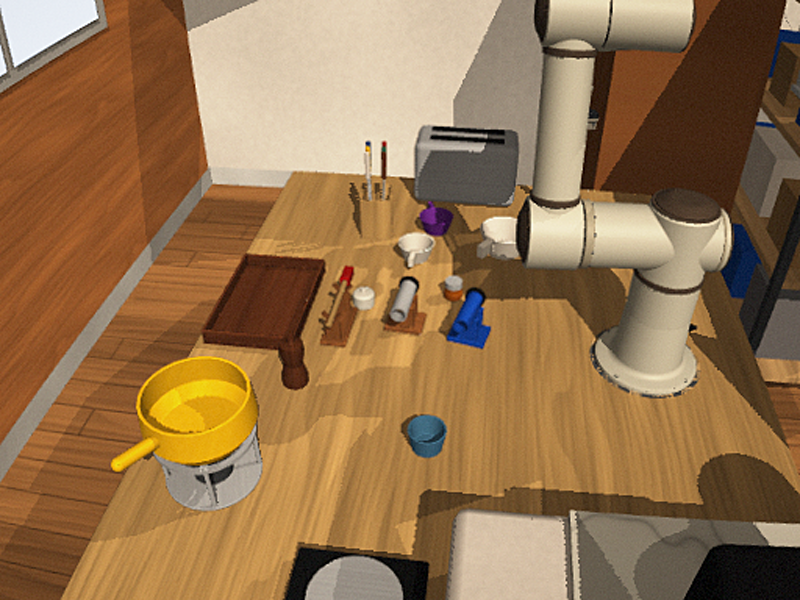

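The top view (800x600 px) shows these candidates:
- **Bowls:** small white (543,312), larger white (585,445), purple (625,335). I choose the one at (543,312).
- **Sleeves:** steel (375,309) and blue (358,395). I choose the steel one. Its black collar is at (405,312) and its open end at (343,307).
- **Other items:** the stick handle is at (426,228) and the tip at (322,226). The salt is at (420,257), close to the handle, and the jar is at (453,373).

The side view agrees. Next I'll get rough positions and take wrist views.

```bash
python3 - <<'E'
from h import *
import pickle
c=pickle.load(open('d0.pkl','rb'))['top'];s=1.5625
for n,u,v,z in [('bowlrim',543,312,.045),('bigbowl',585,445,.045),('lugtip',500,310,.046),('collarend',409,312,.08),('outlet',341,306,.08),('handleend',441,228,.07),('tip',322,226,.07),('salt',420,257,.044),('jar',453,373,.045),('ram',175,358,.045),('mill',260,190,.112),('caddyTL',590,218,.1)]:
    print(n,onz(c,u/s,v/s,z).round(3))
print(Rn.from_rotvec(bot.current_tool_rot()).as_matrix().round(3), bot.current_joints())
# wrist views: over bowl, then over sleeve/stick
def down(a): # tool y axis at world yaw a
    y=np.array([np.cos(a),np.sin(a),0]);z=np.array([0,0,-1.]);return Rn.from_matrix(np.c_[np.cross(y,z),y,z]).as_rotvec()
for a in(0,np.pi):
    for p in([.5,-.2,.35],[.5,-.05,.40]):
        print(a,p,bot.inverse_kinematics(p,down(a)))
c=cam('wrist');R=np.array(c['R']);T=Rn.from_rotvec(bot.current_tool_rot()).as_matrix()
print(c['fx'],(R@T).round(3),T.T@(-R.T@np.array(c['t'])-np.array(bot.current_ee_pos())))
E
```

```text
bowlrim [ 0.519 -0.316  0.045]
bigbowl [ 0.303 -0.381  0.045]
lugtip [ 0.521 -0.245  0.046]
collarend [ 0.509 -0.093  0.08 ]
outlet [0.516 0.016 0.08 ]
handleend [ 0.652 -0.144  0.07 ]
tip [0.651 0.052 0.07 ]
salt [ 0.609 -0.112  0.044]
jar [ 0.416 -0.167  0.045]
ram [0.431 0.286 0.045]
mill [0.697 0.15  0.112]
caddyTL [ 0.666 -0.385  0.1  ]
[[ 0.96   0.28  -0.   ]
 [ 0.28  -0.96   0.002]
 [ 0.    -0.002 -1.   ]] [-1.49710149e+00  1.58958748e-01  1.59806820e+00  5.19127749e-06
  1.38618777e+00 -2.10100452e-01]
0 [0.5, -0.2, 0.35] [-6.05036917e-01  1.15134308e-02  1.41425230e+00 -4.44089210e-16
  1.71582692e+00 -6.05036917e-01]
0 [0.5, -0.05, 0.4] [-3.40602823e-01 -7.09605140e-02  1.39844484e+00 -4.44089210e-16
  1.81410833e+00 -3.40602823e-01]
3.141592653589793 [0.5, -0.2, 0.35] [-0.60503692  0.01151343  1.4142523   0.          1.71582692  2.53655574]
3.141592653589793 [0.5, -0.05, 0.4] [-0.34060282 -0.07096051  1.39844484  0.          1.81410833  2.80098983]
295.74257038608886 [[-0.001  1.    -0.001]
 [-0.957 -0.001 -0.289]
 [-0.289  0.001  0.957]] [ 0.08147365 -0.00141915 -0.20898783]
```

```bash
cat >> h.py <<'E'
def down(a):
    y=np.array([np.cos(a),np.sin(a),0]);z=np.array([0,0,-1.]);return Rn.from_matrix(np.c_[np.cross(y,z),y,z]).as_rotvec()
E
python3 - <<'E'
from h import *
import pickle
D={}
bot.goto([.55,-.06,.26],down(0)); D['w1']=cam('wrist')
bot.goto([.52,-.27,.20],down(0)); D['w2']=cam('wrist')
for k in D: cv2.imwrite(f'pics/{k}.png',cv2.resize(D[k]['pixels'],(800,600),interpolation=cv2.INTER_CUBIC))
pickle.dump(D,open('d1.pkl','wb'));print(bot.current_clock())
E
```

```text
3.3917
```

View pics/w1.png

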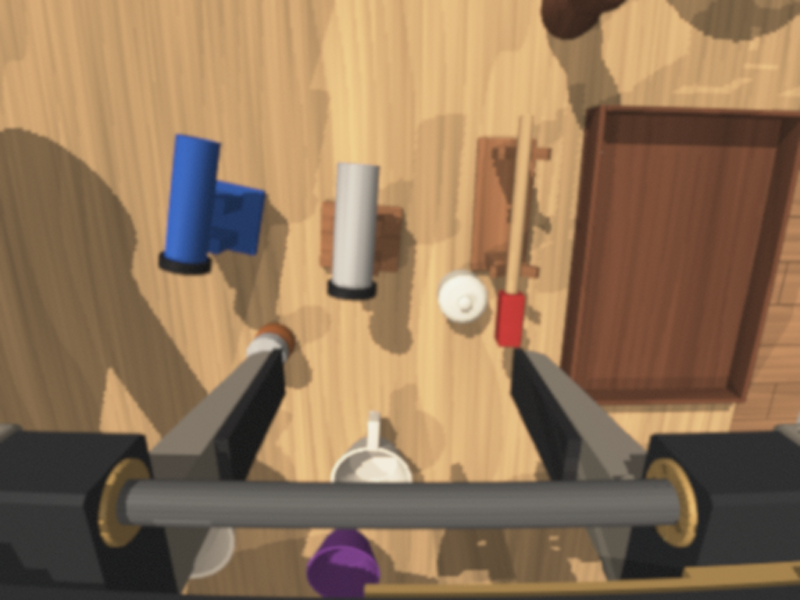

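View pics/w2.png

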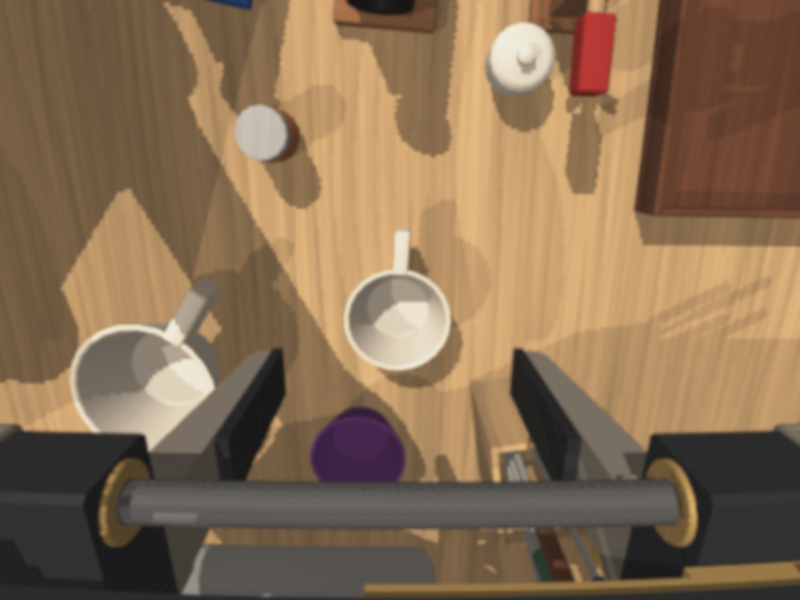

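w1 shows these pixel positions:
- **Steel sleeve:** outlet edge (337–379, 164), collar end (327–377, 299). The blue sleeve is at (190,200).
- **Stick:** tip (525,116), handle end (510,347). The salt is at (463,297).

w2 shows these:
- **Small white bowl:** rim 345–450 × 269–370, lug tip (402,230).
- **Not meant:** larger bowl (145,380), purple bowl (358,450).

Next I'll fit the models and check them on an overlay.

```bash
cat > fit.py <<'E'
from h import *
from scipy.optimize import least_squares
import pickle
D=pickle.load(open('d1.pkl','rb'));P=lambda k,X:(np.array([proj(D[k],x) for x in X])+.5)*1.5625-.5
th=np.linspace(0,2*np.pi,72)
def circ(p,s,z,r,ax): # circle centred s along yaw axis; ax: normal along the axis, else horizontal
    d=np.array([np.cos(p[2]),np.sin(p[2]),0]);n=np.array([-d[1],d[0],0])
    c=np.array([p[0],p[1],z])+s*d
    if ax: return c+r*np.outer(np.cos(th),n)+r*np.outer(np.sin(th),[0,0,1])
    return c+r*np.outer(np.cos(th),n)+r*np.outer(np.sin(th),d)
def box(p,xs,ys,zs):
    d=np.array([np.cos(p[2]),np.sin(p[2]),0]);n=np.array([-d[1],d[0],0])
    return np.array([[p[0],p[1],0]+x*d+y*n+[0,0,z] for x in xs for y in ys for z in zs])
def ext(q): return np.r_[q[:,0].min(),q[:,0].max(),q[:,1].min(),q[:,1].max()]
def tube(p):
    a=ext(P('w1',circ(p,.05,.08,.0175,1)));b=ext(P('w1',circ(p,-.06,.08,.022,1)))
    return np.r_[a[0]-337,a[1]-379,a[2]-163,b[0]-327,b[1]-377,b[3]-299]
def stick(p):
    a=ext(P('w1',circ(p,.1,.07,.006,1)));b=ext(P('w1',box(p,[-.1],[-.011,.011],[.059,.081])))
    return np.r_[a[0]-518.5,a[1]-532,a[2]-116,b[0]-497,b[1]-522,b[3]-347]
def bowl(p):
    a=ext(P('w2',circ(p,0,.045,.045,0)));b=ext(P('w2',box(p,[.076],[-.006,.006],[.046])))
    return np.r_[a-[345,450,269,370],b[0]-395,b[1]-410,b[2]-229]
O={}
for n,f,x0 in[('tube',tube,[.513,-.034,1.5]),('stick',stick,[.65,-.046,1.57]),('bowl',bowl,[.519,-.316,1.57])]:
    s=least_squares(f,x0);O[n]=s.x;print(n,s.x.round(4),s.fun.round(1))
pickle.dump(O,open('fit.pkl','wb'))
# cross-check in top view
c=pickle.load(open('d0.pkl','rb'))['top']
def pt(p,s,z): return (proj(c,[p[0]+s*np.cos(p[2]),p[1]+s*np.sin(p[2]),z])+.5)*1.5625-.5
print(pt(O['tube'],.05,.0975),pt(O['tube'],-.06,.102),pt(O['stick'],.1,.07),pt(O['stick'],-.1,.07),pt(O['bowl'],0,.045),pt(O['bowl'],.076,.046))
ims=[]
for k,l,u,v in(('w1',[('tube',circ(O['tube'],.05,.08,.0175,1)),('tube',circ(O['tube'],-.06,.08,.022,1)),('s',circ(O['stick'],.1,.07,.006,1)),('s',box(O['stick'],[-.1,-.05],[-.011,.011],[.081]))],310,100),('w2',[('b',circ(O['bowl'],0,.045,.045,0)),('b',box(O['bowl'],[.045,.076],[-.006,.006],[.046]))],280,190)):
    im=cv2.resize(D[k]['pixels'],(800,600),interpolation=cv2.INTER_CUBIC)
    im=cv2.resize(im[v:v+260,u:u+250],None,fx=1.6,fy=1.6)
    for _,X in l:
        for q in P(k,X): cv2.circle(im,tuple(int(t) for t in (q-[u,v])*1.6),1,(0,255,0),-1)
    ims.append(im)
cv2.imwrite('pics/fit.png',np.hstack(ims))
E
python3 fit.py
```

```text
tube [ 0.5137 -0.0303  1.4994] [-0.7  0.5 -1.4 -0.1  0.3  1.6]
stick [ 0.6533 -0.0428  1.5693] [-0.8  0.9 -1.2 -2.   1.9  1.7]
bowl [ 0.52   -0.3158  1.5184] [-1.3  1.2 -0.7 -0.2 -0.1  0.1  0.9]
[338.65159048 303.47672317] [408.31164291 309.28037459] [319.07239336 224.90719232] [440.37535381 227.70952318] [542.91906399 311.87905729] [497.49357009 308.49603204]
```

View pics/fit.png

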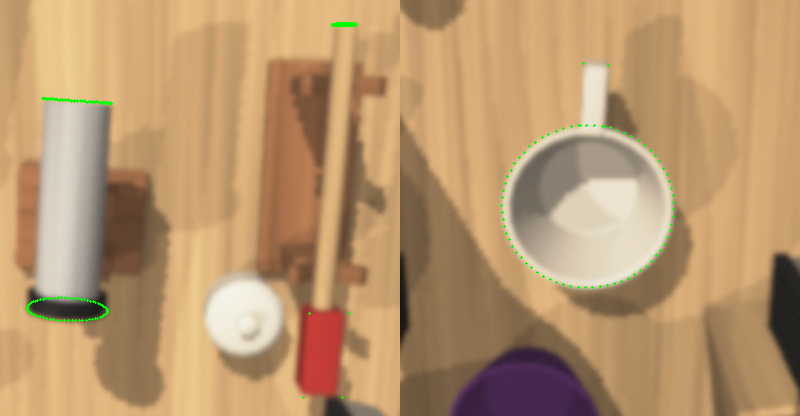

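The overlay fits the small bowl's rim and lug, the tube and the stick, with 1–2 px residuals. Next I'll grasp the bowl by its lug and place it.

```bash
python3 - <<'E'
from h import *
import pickle
O=pickle.load(open('fit.pkl','rb'))
def at(p,s,z): return np.array([p[0]+s*np.cos(p[2]),p[1]+s*np.sin(p[2]),z])
B,T=O['bowl'],O['tube'];aB=B[2]-np.pi/2;aT=T[2]-np.pi/2
bot.set_gripper(.5)
bot.goto(at(B,.062,.08),down(aB)); bot.line_to(at(B,.062,.016))
bot.set_gripper(0,40); print('grip',bot.current_opening()*92,bot.current_grip_force())
f0=np.array(bot.current_contact_force())
bot.line_to(at(B,.062,.15),max_speed=.15)
print('lifted',bot.current_opening()*92,np.array(bot.current_contact_force())-f0)
bot.line_to(at(T,.062+.118,.15),rot=down(aT),max_speed=.22)
bot.line_to(at(T,.062+.118,.023),max_speed=.15)
c=cam('side');cv2.imwrite('pics/s1.png',c['pixels'])
bot.line_to(at(T,.062+.062,.023),max_speed=.08)
bot.line_to(at(T,.124,.0165),max_speed=.04)
print(bot.current_contact_force(),bot.current_clock())
bot.set_gripper(.4)
bot.line_to(at(T,.124,.12))
bot.line_to(at(T,.124,.2)+[0.05,.0,0])
for n in('top','side'):
    c=cam(n);pickle.dump(c,open(n+'2.pkl','wb'));i=c['pixels']
    q=proj(c,at(T,.03,.05)).astype(int);print(q);a=i[q[1]-60:q[1]+60,q[0]-80:q[0]+80]
    cv2.imwrite(f'pics/{n}2.png',cv2.resize(a,None,fx=2.5,fy=2.5,interpolation=cv2.INTER_CUBIC))
cv2.imwrite('pics/c2.png',np.vstack([cv2.imread('pics/top2.png'),cv2.imread('pics/side2.png')]))
print(bot.current_clock(), proj(pickle.load(open('top2.pkl','rb')),at(T,.062,.045)))
E
```

```text
grip 0.7525405406465352 0.0
lifted 0.2756468247536587 [ 0.57350012 -0.37398845 -0.80634382]
[-0.82229232 -0.32010995  0.33334699] 11.3333
[225 198]
[256 204]
13.7333 [212.84950939 197.42173464]
```

View pics/c2.png

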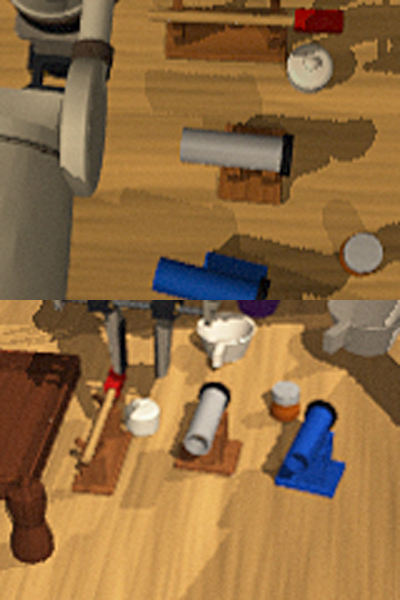

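The lug was missed: the gripper closed to 0 and the bowl is still at its old place. I'll look for the cause before retrying.

```bash
python3 - <<'E'
from h import *
import pickle
O=pickle.load(open('fit.pkl','rb'))
def at(p,s,z): return np.array([p[0]+s*np.cos(p[2]),p[1]+s*np.sin(p[2]),z])
B=O['bowl'];aB=B[2]-np.pi/2
bot.goto([.52,-.27,.20],down(0))
print(bot.current_ee_pos(),bot.current_tool_rot(),bot.current_opening())
c=cam('wrist');pickle.dump(c,open('w3.pkl','wb'))
d=pickle.load(open('d1.pkl','rb'))['w2']
print(np.abs(np.array(c['R'])-d['R']).max(),np.array(c['t'])-d['t'])
a=cv2.resize(d['pixels'],None,fx=.78125,fy=.78125);b=cv2.resize(c['pixels'],None,fx=.78125,fy=.78125)
cv2.imwrite('pics/w3.png',np.hstack([a,b]))
for k in('d','c'):
    for X in([.52,-.27,.2],at(B,.062,.034)): print(k,proj(eval(k),X))
E
```

```text
[ 0.52038141 -0.26897482  0.19996   ] [-2.22003958e+00 -2.22248766e+00 -6.38713993e-04] 0.40033513076553595
0.0009707621856010462 [ 4.47018407e-04  4.68669359e-06 -1.31717648e-04]
d [254.53775333 216.6292875 ]
d [256.72531707 156.72225892]
c [254.65868574 217.3149734 ]
c [256.89958244 157.09138043]
```

View pics/w3.png

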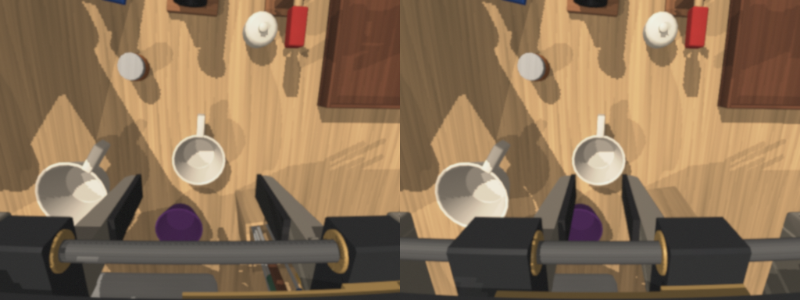

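```bash
python3 - <<'E'
from h import *
import pickle
O=pickle.load(open('fit.pkl','rb'))
def at(p,s,z): return np.array([p[0]+s*np.cos(p[2]),p[1]+s*np.sin(p[2]),z])
B=O['bowl'];aB=B[2]-np.pi/2
s0=pickle.load(open('d0.pkl','rb'))['side']
print('side rim c, lug tip', proj(s0,at(B,0,.045))*1.5625,proj(s0,at(B,.076,.046))*1.5625)
bot.goto(at(B,.062,.08),down(aB)); print(at(B,.062,.08),bot.current_ee_pos())
bot.line_to(at(B,.062,.016)); print(bot.current_ee_pos(),bot.current_contact_force())
c=cam('wrist');s=cam('side')
q=proj(s,at(B,.03,.03)).astype(int);print(q)
a=cv2.resize(s['pixels'][q[1]-38:q[1]+37,q[0]-50:q[0]+50],(400,300),interpolation=cv2.INTER_CUBIC)
w=cv2.resize(c['pixels'],(400,300));cv2.imwrite('pics/g.png',np.hstack([w,a]))
print(bot.current_clock())
E
```

```text
side rim c, lug tip [416.08433382 240.77156735] [410.66543266 257.2861896 ]
[ 0.52324695 -0.25388601  0.08      ] [ 0.52408472 -0.25383276  0.08106736]
[ 0.52449077 -0.25496724  0.01779161] [ 0.36621653 -0.08319848  0.90072391]
[264 161]
16.3833
```

View pics/g.png

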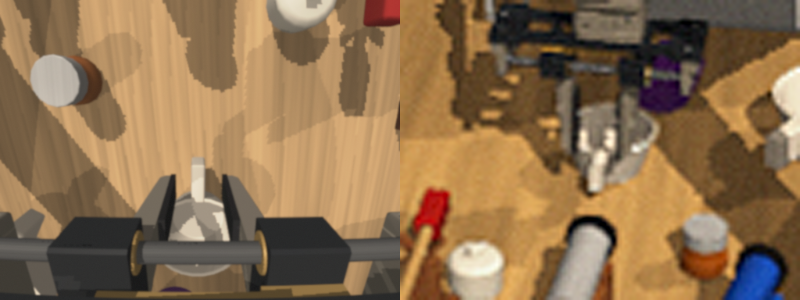

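```bash
python3 - <<'E'
from h import *
for o in(.2,.1):
    bot.set_gripper(o,40);print(o,bot.current_opening()*92,bot.current_grip_force(),bot.current_ee_pos(),bot.current_contact_force())
c=cam('wrist');cv2.imwrite('pics/g2.png',cv2.resize(c['pixels'][150:384,100:412],(800,600),interpolation=cv2.INTER_CUBIC))
print(bot.current_clock())
E
```

```text
0.2 18.283452129789733 0.0 [ 0.52324796 -0.25387668  0.01605424] [-0.36234257  0.4054819   0.06083346]
0.1 9.043391579175843 0.0 [ 0.52321334 -0.25388392  0.01595522] [-0.56263321  0.58259036  0.14549897]
17.2333
```

View pics/g2.png

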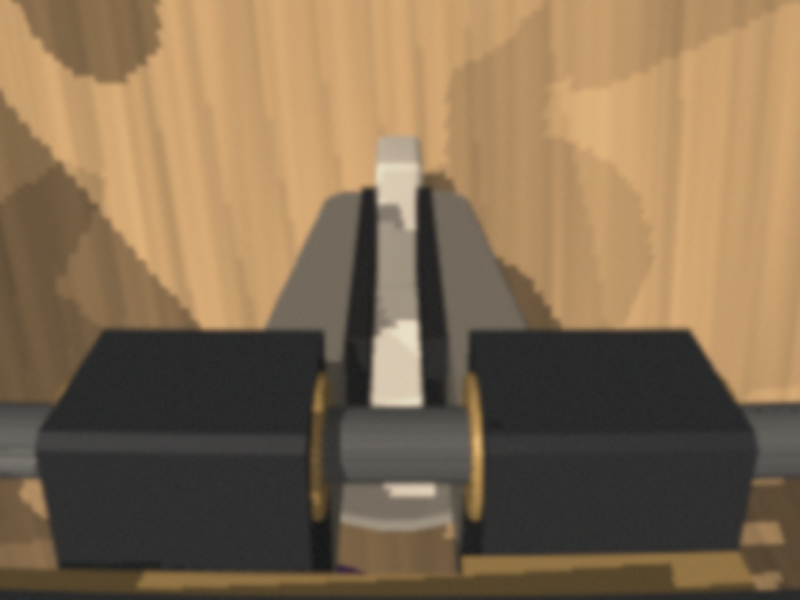

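The fingers read 9 mm open with no force, while the 12 mm lug lies under them. So the tips may be higher than reported. I'll check that against the side picture.

```bash
python3 - <<'E'
from h import *
import pickle
s=cam('side');c=cam('wrist');pickle.dump((s,c),open('gg.pkl','wb'))
p=np.array(bot.current_ee_pos());print(p)
for h in(0,.02,.04,.06):
    print(h,'side g.png px',(proj(s,p+[.023+.005,0,h])-[214,123])*4+[400,0],(proj(s,p+[-.028,0,h])-[214,123])*4+[400,0],
     'g2 px front edge',[((proj(c,p+[dx,.01,h])-[100,150])*800/312).round(0) for dx in(-.0045,.0045)],
     'mid',((proj(c,p+[0,0,h])-[100,150])*800/312).round(0))
O=pickle.load(open('fit.pkl','rb'));B=O['bowl']
for s_,z in((.076,.046),(.076,.022),(.045,.046)):
    X=[B[0]+s_*np.cos(B[2]),B[1]+s_*np.sin(B[2]),z]; print('lug',s_,z,((proj(c,X)-[100,150])*800/312).round(0))
# open, rise, move aside over free table, probe down with closed fingers
bot.set_gripper(.5); bot.line_to(p+[0,0,.08],max_speed=.2)
q=np.array([.50,-.20,.10]);bot.line_to(q,max_speed=.2);bot.set_gripper(0,20)
f0=np.array(bot.current_contact_force());z=.06
bot.line_to([.5,-.2,z])
while z>.0005:
    z-=.004;bot.line_to([.5,-.2,max(z,0.0005)],max_speed=.04)
    f=np.array(bot.current_contact_force())-f0
    if f[2]>4: break
print(z,f,bot.current_ee_pos(),bot.current_clock())
bot.line_to([.5,-.2,.1],max_speed=.2)
E
```

```text
[ 0.5232595  -0.25389672  0.01600033]
0 side g.png px [568.10381014 182.98333856] [627.34143266 187.44867697] g2 px front edge [array([381., 138.]), array([412., 137.])] mid [398. 169.]
0.02 side g.png px [568.05990208 165.22051505] [627.71694113 169.66261776] g2 px front edge [array([380., 163.]), array([413., 161.])] mid [398. 197.]
0.04 side g.png px [568.01661477 147.20893198] [628.09717566 151.62631616] g2 px front edge [array([378., 193.]), array([415., 191.])] mid [399. 230.]
0.06 side g.png px [567.97399465 128.94507275] [628.48218659 133.33620584] g2 px front edge [array([376., 230.]), array([418., 228.])] mid [399. 270.]
lug 0.076 0.046 [399. 162.]
lug 0.076 0.022 [398. 131.]
lug 0.045 0.046 [399. 271.]
-2.7755575615628914e-17 [ 0.23383519  0.75969045 -0.70689221] [ 4.99790497e-01 -1.99850870e-01  2.07020640e-04] 23.9583
```

Wrist and side images agree that the real fingertips are about 38 mm above the reported TCP. At reported z=0 there was also no table contact. I'll correct for that (tip = TCP + 38 mm) and retry, with checks along the way.

```bash
cat >> h.py <<'E'
H=.038
def at(p,s,z,n=0): # TCP command putting the real fingertips at height z
    return np.array([p[0]+s*np.cos(p[2])-n*np.sin(p[2]),p[1]+s*np.sin(p[2])+n*np.cos(p[2]),z-H])
E
python3 - <<'E'
from h import *
import pickle,sys
O=pickle.load(open('fit.pkl','rb'))
B,T=O['bowl'],O['tube'];aB=B[2]-np.pi/2;aT=T[2]-np.pi/2
bot.set_gripper(.4)
bot.goto(at(B,.062,.07),down(aB)); bot.line_to(at(B,.062,.016),max_speed=.12)
print('down',bot.current_contact_force())
bot.set_gripper(0,45); print('grip',bot.current_opening()*92,bot.current_grip_force())
if bot.current_opening()*92<8: print('missed');sys.exit()
f0=np.array(bot.current_contact_force())
bot.line_to(at(B,.062,.145),max_speed=.2)
print('lifted',bot.current_opening()*92,np.array(bot.current_contact_force())-f0)
if bot.current_opening()*92<8: print('missed');sys.exit()
bot.line_to(at(T,.062+.118,.145),rot=down(aT),max_speed=.3)
bot.line_to(at(T,.062+.118,.023),max_speed=.2)
pickle.dump(cam('side'),open('s3.pkl','wb'))
bot.line_to(at(T,.062+.062,.023),max_speed=.1)
bot.line_to(at(T,.124,.0175),max_speed=.04)
print(bot.current_contact_force())
bot.line_to(at(T,.124,.0155),max_speed=.03)
print(bot.current_contact_force(),bot.current_opening()*92,bot.current_clock())
E
```

```text
down [-0.03009368 -0.75190282 -0.11363096]
grip 11.642297192728972 45.00043451786041
lifted 11.866807520622292 [ 0.87703702 -1.27220243 -4.11466064]
[-0.00813108  0.07773642 -1.81904206]
[-2.2384035   1.46129875  4.7501116 ] 11.717754031727042 31.1667
```

The lug was gripped (11.7 mm) and the bowl is down on the table. Next I'll release it, take the stick and do a force-guarded insertion.

```bash
python3 - <<'E'
from h import *
import pickle,sys
O=pickle.load(open('fit.pkl','rb'))
T,S=O['tube'],O['stick'];aS=S[2]-np.pi/2;aT=T[2]-np.pi/2
bot.set_gripper(.3)
bot.line_to(at(T,.124,.15),max_speed=.2)
bot.set_gripper(.4)
bot.goto(at(S,-.075,.15),down(aS))
bot.line_to(at(S,-.075,.058),max_speed=.15)
print('down',bot.current_contact_force(),bot.current_ee_pos())
bot.set_gripper(0,60); o=bot.current_opening()*92;print('grip',o,bot.current_grip_force(),bot.current_contact_force())
if o<15: print('missed');sys.exit()
bot.line_to(at(S,-.075,.135),max_speed=.12)
bot.line_to(at(T,-.255,.135),rot=down(aT),max_speed=.2)
bot.line_to(at(T,-.255,.068),max_speed=.15)
print('lifted',bot.current_opening()*92,bot.current_contact_force(),bot.current_ft_torque(),bot.current_clock())
D={n:cam(n) for n in('top','side','wrist')};pickle.dump(D,open('d4.pkl','wb'))
L=[]
for n,m in(('top',2.6),('side',3.4)):
    c=D[n];q=proj(c,[T[0],T[1]-.02,.06]).astype(int);w,h=int(200/m),int(300/m)
    a=cv2.resize(c['pixels'][q[1]-h:q[1]+h,q[0]-w:q[0]+w],(400,600),interpolation=cv2.INTER_CUBIC);L.append(a)
    for s in(-.25,-.08,-.06,.05): print(n,s,((proj(c,[T[0]+s*np.cos(T[2]),T[1]+s*np.sin(T[2]),.08])-q+[w,h])*[200/w,300/h]).round(0))
cv2.imwrite('pics/p4.png',np.hstack(L))
E
```

```text
down [-0.83126554  0.95283302 -0.36550728] [ 0.65400644 -0.11772547  0.0211903 ]
grip 21.145948771290367 59.96381342411041 [-2.54887824 -0.66407338  4.7657822 ]
lifted 21.51991927418412 [ 0.94871511 -0.1310436  -1.66829963] [-0.09043737 -0.08081345  0.03560844] 37.5667
top -0.25 [443. 321.]
top -0.08 [265. 305.]
top -0.06 [244. 303.]
top 0.05 [129. 293.]
side -0.25 [247. 163.]
side -0.08 [217. 251.]
side -0.06 [213. 262.]
side 0.05 [189. 330.]
```

View pics/p4.png

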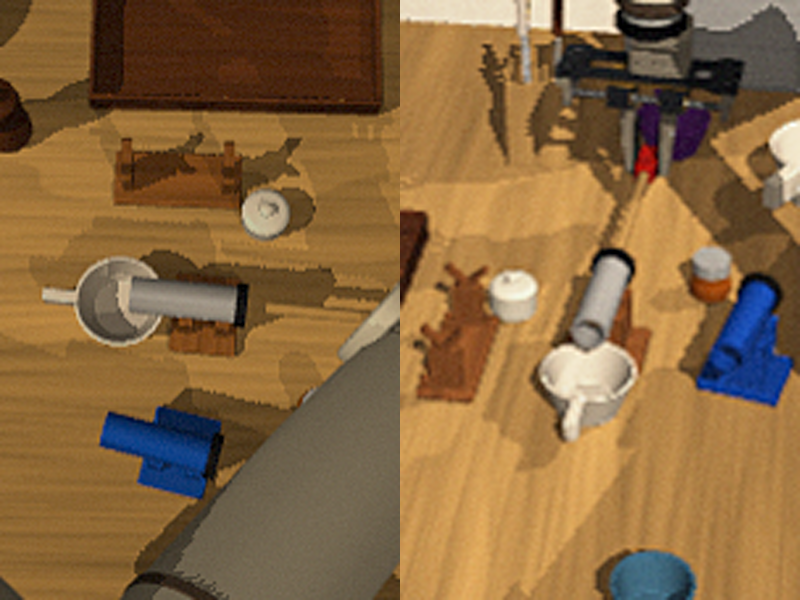

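The last picture shows the bowl standing under the outlet (bowl centre (120,300), tube mouth (130,295)). The stick is held and lined up, with its tip at (265,304) facing the collar at (245,304). Now the guarded push.

```bash
python3 - <<'E'
from h import *
import pickle,sys
O=pickle.load(open('fit.pkl','rb'))
T=O['tube'];d=np.array([np.cos(T[2]),np.sin(T[2]),0]);n=np.array([-d[1],d[0],0])
f0=np.array(bot.current_contact_force())
for tip in[-.055,-.04,-.015,0,.015,.03,.04,.05,.058]:
    bot.line_to(at(T,tip-.175,.068),max_speed=.06)
    f=np.array(bot.current_contact_force())-f0
    print(tip,'axial %.1f lat %.1f z %.1f'%(f@d,f@n,f[2]),round(bot.current_opening()*92,1))
    if tip<-.035 and abs(f@d)>4 or abs(f@d)>30: print('STOP');break
bot.hold(.3)
D={k:cam(k) for k in('top','side')};pickle.dump(D,open('d5.pkl','wb'))
f=np.array(bot.current_contact_force())-f0;print('end',f@d,bot.current_clock())
p=pickle.load(open('d4.pkl','rb'))
for k in D:
    c=D[k];diff=np.abs(c['pixels'].astype(int)-p[k]['pixels']).max(2)
    q=proj(c,[T[0]+.062*d[0],T[1]+.062*d[1],.02]).astype(int);m=np.zeros(diff.shape,bool);m[q[1]-20:q[1]+21,q[0]-22:q[0]+23]=1
    y,x=np.where(m&(diff>25));print(k,q,len(x),x.mean() if len(x) else 0,y.mean() if len(x) else 0)
    if len(x): print('bgr',np.median(c['pixels'][y,x],0),np.median(p[k]['pixels'][y,x],0))
E
```

```text
-0.055 axial 0.2 lat -0.4 z -0.1 22.0
-0.04 axial -0.0 lat 0.5 z -0.0 21.4
-0.015 axial 0.1 lat 0.3 z -0.5 21.5
0 axial -3.1 lat 0.1 z -1.0 21.5
0.015 axial -3.0 lat -0.4 z 0.6 21.4
0.03 axial -2.7 lat -0.9 z -0.2 21.8
0.04 axial 0.0 lat -0.2 z 0.6 21.4
0.05 axial 0.1 lat 0.1 z -1.1 21.4
0.058 axial 0.8 lat -0.7 z -0.2 21.4
end 0.43639110155188265 41.7667
top [213 199] 202 211.98019801980197 198.82673267326732
bgr [ 45.5  81.  108. ] [ 88. 110. 126.]
side [254 217] 110 248.56363636363636 207.6090909090909
bgr [ 70. 130. 180.] [139.5 159.5 209.5]
```

The push force was 3 N from tip 0 to +30 mm, then zero, and brown pixels appeared inside the bowl. I'll withdraw the stick, lay it back in the rest and check.

```bash
python3 - <<'E'
from h import *
import pickle
O=pickle.load(open('fit.pkl','rb'))
T,S=O['tube'],O['stick'];aS=S[2]-np.pi/2;d=np.array([np.cos(T[2]),np.sin(T[2]),0])
bot.line_to(at(T,-.255,.068),max_speed=.12)
D4=pickle.load(open('d4.pkl','rb'))
for k in('top','side'):
    c=cam(k);diff=np.abs(c['pixels'].astype(int)-D4[k]['pixels']).max(2)
    q=proj(c,[T[0]+.062*d[0],T[1]+.062*d[1],.02]).astype(int);m=np.zeros(diff.shape,bool);m[q[1]-30:q[1]+31,q[0]-32:q[0]+33]=1
    y,x=np.where(m&(diff>25));print(k,q,len(x),np.percentile(x,[5,50,95]),np.percentile(y,[5,50,95]),np.median(c['pixels'][y,x],0),onz(c,x.mean(),y.mean(),.02))
print('want',T[:2]+.062*d[:2])
bot.line_to(at(T,-.255,.135),max_speed=.15)
bot.line_to(at(S,-.075,.135),rot=down(aS),max_speed=.2)
bot.line_to(at(S,-.075,.066),max_speed=.15)
bot.line_to(at(S,-.075,.0585),max_speed=.04)
print('laid',bot.current_contact_force(),bot.current_opening()*92)
bot.set_gripper(.4)
bot.line_to(at(S,-.075,.18),max_speed=.15)
bot.goto([.45,-.2,.2],down(0))
bot.hold(.3)
D={k:cam(k) for k in('top','side')};pickle.dump(D,open('d6.pkl','wb'))
P0=pickle.load(open('d0.pkl','rb'))
for k in D: # stick pixels: red handle centroid before/after, dowel region difference
    c=D[k];r=[]
    q=proj(c,[S[0],S[1]-.075,.07]).astype(int)
    for im in(P0[k]['pixels'],c['pixels']):
        a=im[q[1]-15:q[1]+16,q[0]-20:q[0]+21].astype(int);y,x=np.where((a[...,2]>110)&(a[...,1]<50)&(a[...,0]<60));r.append((len(x),x.mean().round(2) if len(x) else 0,y.mean().round(2) if len(x) else 0))
    m=np.zeros(c['pixels'].shape[:2],np.uint8)
    t=[tuple(proj(c,[S[0],S[1]+s,.07]).astype(int).tolist()) for s in(-.1,.1)];cv2.line(m,t[0],t[1],1,9)
    df=np.abs(c['pixels'].astype(int)-P0[k]['pixels']).max(2)
    print(k,r,'stick band px changed',((df>40)&(m>0)).sum(),'of',m.sum())
    # bystanders
    for nm,X in dict(salt=(.609,-.112,.03),jar=(.416,-.167,.03),ram=(.431,.286,.03),mill=(.697,.15,.08),big=(.303,-.381,.03)).items():
        v=proj(c,X).astype(int);print('  ',nm,(df[v[1]-12:v[1]+13,v[0]-12:v[0]+13]>50).sum(),end='')
    print()
print(bot.current_clock())
E
```

```text
top [213 199] 173 [202.6 209.  216. ] [191. 197. 202.] [41. 75. 99.] [0.52400061 0.04277759 0.02      ]
side [254 217] 48 [248.   253.   256.65] [216. 218. 220.] [ 93.5 139.5 193.5] [0.52354591 0.03393297 0.02      ]
want [0.51815898 0.03155629]
laid [-1.64373947 -1.19121652  3.15580247] 21.575560234476683
top [(142, np.float64(21.08), np.float64(15.35)), (138, np.float64(21.22), np.float64(15.2))] stick band px changed 2 of 928
   salt 0   jar 251   ram 0   mill 0   big 159
side [(57, np.float64(20.61), np.float64(15.37)), (56, np.float64(20.71), np.float64(15.36))] stick band px changed 14 of 498
   salt 0   jar 151   ram 0   mill 0   big 393
48.7
```

The cork is in the bowl (both cameras) and the stick is back in place. The jar and large-bowl differences are probably the arm in view. I'll return to the start pose and compare.

```bash
python3 - <<'E'
from h import *
import pickle
bot.set_gripper(1.0)
bot.set_joints([-1.497,.158,1.597,0,1.386,-.21]);bot.hold(.3)
P0=pickle.load(open('d0.pkl','rb'))
for k in('top','side'):
    c=cam(k);df=(np.abs(c['pixels'].astype(int)-P0[k]['pixels']).max(2)>45).astype(np.uint8)
    df=cv2.morphologyEx(df,cv2.MORPH_OPEN,np.ones((2,2),np.uint8))
    n,_,st,ce=cv2.connectedComponentsWithStats(df)
    print(k,[(s[4],onz(c,*q,.03)[:2].round(2).tolist()) for s,q in zip(st[1:],ce[1:]) if s[4]>6])
print(bot.current_clock())
E
```

```text
top [(np.int32(830), [0.52, 0.03]), (np.int32(1052), [0.52, -0.34]), (np.int32(16), [0.55, 0.05]), (np.int32(22), [0.55, -0.3])]
side [(np.int32(365), [0.52, -0.3]), (np.int32(548), [0.52, 0.04])]
51.6833
```

Only the bowl's old and new places differ, so nothing else has moved. I'm handing the job in.

```bash
python3 -c "
from h import *
print(bot.job_done())"
```

```text
the job is handed in; nothing more can be done
None
```

I handed the job in at about 52 s: the cork is in the bowl standing under the sleeve's outlet, the stick is back in its V rest, and the before/after camera comparison shows that nothing else moved.

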